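# Seat the hot-cut in the bench anvil

### The job

Take the hot-cut (the anvil tool painted red with the sharp bright wedge edge on top), turn it until its flat tang lines up with the oblong slot in the bench anvil's face, guide the tang into the slot while still holding it, and leave the tool fully home: upright, its shoulder flat on the anvil's face. Leave the other two anvil tools standing where they are.

Things in the scene. Friction and masses are not known exactly. Their poses are not given: they have to be found in the camera images.
- hotcut_grip (a point): Loose steel hot-cut, 0.7 kg, 96 mm tall, upright on the bench. From below: tang 44 (x) x 28 (y) x 26 high, red shoulder 70 x 54 x 8, red neck 44 x 28 x 42, bright wedge 20 high with its edge along x (mm). Point on the axis, mid-neck, 56 mm above the bottom, 22 above the shoulder. Axes: z up, x its long side; a half turn makes no difference. Grasp the neck across y (28 mm).
- slot (a point): Centre of the slot mouth in the top face of the fixed dark steel anvil, 120 mm above the bench. Slot 52 (x) x 36 (y) mm, through the 45 slab, mouth bevelled to 62 x 46. Face 110 wide in x, from 55 mm at -y to 190 mm at +y of the slot, then a 118 mm horn, no higher. z up, x along the slot's long side; the tang fits either way round. With the hot-cut home its grip point is 30 mm above this point.
- fuller_grip (a point): The fuller, another loose anvil tool with the same tang, shoulder and neck, but dark and a rounded ridge on top, 90 mm tall, standing upright on the bench. Point on its axis 56 mm above its bottom; z up. A bystander.
- bick_grip (a point): The bick, a third loose anvil tool with the same tang, shoulder and neck, but dark and a pointed cone on top, 111 mm tall, standing upright on the bench. Point on its axis 56 mm above its bottom; z up. A bystander.
Not all that is in view belongs to the job. Of the things that look like the part that bears hotcut_grip, take the one that is farthest to the robot's left at the start.

How it is judged:
By the outcome, as a careful person would: the job done as asked, in the order asked, and still so for the second after the job is handed in, with the robot touching nothing.
It also fails if it takes over 45 s, if anything falls off the work surface, if the arm or the gripper's body presses on something with over 40 N, if the wrist force passes 120 N, or if a joint passes its speed limit or range.

### The arm

A 7-joint arm with a two-finger parallel gripper is mounted at the origin on the work surface. World frame = base frame: x ahead of the robot, y to its left, z up, the work surface at z = 0. Lengths are in m, angles in degrees, forces in N, time in s.
With the tool pointing down it reaches from about 0.375 to 0.925 m from the base axis. Payload 3.1 kg.
Tool frame: the origin (TCP) lies midway between the tips of the shut fingers; the grasp point (between the pads) lies behind it (pinch_z is the z of the grasp point in the tool frame, in m); z points along the fingers, y is the line along which they close (so a half turn about z gives the same grasp; the last joint's range is limited). The gripper opens to 85 mm and grips with 20 to 120 N. Pads are 22 mm wide; open, the fingers measure 114 mm over their backs; the gripper's body (76 mm by 85 mm) begins 54 mm behind the grasp point. The pads swing forward as they close: fully open they stand 13 mm farther back than shut.
Start: joints at [-80.203, 21.939, 2.515, 91.553, -1.026, 66.532, -2.859], TCP at [0.173, 0.627, 0.231] pointing down, gripper open.
Joint ranges: [-149.38, 149.38], [-23.57, 123.04], [-84.95, 90], [0, 143.3], [-89.99, 269.99], [3.08, 112.72], [-163.45, 163.45]. Speed limits (degrees/s): [159.86, 159.86, 180, 180, 180, 180, 180].

### API

Orientations are given as a 3x3 rotation matrix whose columns are the frame's x, y, z axes.
In Python, from rig import get_state, grab_frame, camera_params, finish_job, pinch_z gives the robot as it stands.
- The arm moves only by the tool servo_tool, never from a script. Its argument "moves" is text: rows parted by semicolons, each of 4 numbers parted by spaces: the shift along the world's x, y, z in cm, then the turn about the world's z in rad. A call has 1 to 10 rows; each row shifts and turns the commanded pose from where the row before left it; what a row does not reach is not made up. A row lasts 1/8 s, in which the tool goes at most 62.5 mm and 10.7 degrees, less where a joint would pass 70% of its speed; a pose out of reach is approached as far as the arm can. A call is refused whole if a number of a shift passes 6.25 or a number of a turn 0.188, either way. A call with a gripper value outside its range is refused whole. "grip" is the finger opening in cm, from 0 to 8.54, set as the call begins (left out, the last holds). The fingers move at their own pace and stop on an object; "squeeze" is the grip in N (left out, the last holds). Time passes only in rows, so rows that do not move let the fingers close. It gives the time, the measured TCP pose, the force, the opening and the grip force at its end, in the units of the state.
- get_state(): the state, without advancing time (a new reading comes with each control period).
- grab_frame(name): name is "scene" or "top" or "wrist"; returns the picture (420x560x3 uint8, red, green, blue); there is no depth.
- camera_params(name): a dict with "fx", "fy", "cx", "cy" (pixels), "rvec" (rotation vector, rad) and "tvec" (3), from world to camera coordinates, as OpenCV has them. Camera axes: x right, y down, z forward; pixel columns grow to the right and rows downward; lengths in m; the calibration is good to about 2 mm. A picture is of the moment at which its call begins: read the wrist's pose just before it. camera_params takes no time and is no camera call; for the wrist camera it gives the pose at the moment of the call.
- finish_job(): hands the job in; it is judged then, once.
The state is a dict: "clock": time; "joints": joint angles; "joint_vel": joint speeds; "joint_torque": joint torques, N m; "tcp_pos": TCP position; "tcp_rot": TCP orientation; "ft_force": force on the tool from outside, world axes, zero at the start; "moment": the same for the moment, N m; "gripper_width": finger opening in m; "grip_force": force on a finger pad.
Only numpy, scipy, OpenCV 4.12 (cv2) and the standard library are available. Lean on these libraries where they do the work, as an engineer would, in place of code of your own. Each camera call takes 0.05 s, during which the arm holds its last target. There are 200 camera calls.

## Working session

There is one attempt and no reset: what is moved stays moved. The work goes in short steps, Python scripts to look and compute and a tool call to move; the robot and the scene stay as the last step left them, time stands still between calls to the robot, and variables do not carry over. Pictures are saved under pics/ and viewed, at most 10 in all, crops included, and the job is handed in when it is done.

Besides the shell and the picture viewer there is one more tool, called after "Call:" by a JSON object that holds its "name" and its "arguments", one argument or row to a line. servo_tool: Moves the arm, as the interface text tells. Its arguments: {"type":"object","properties":{"moves":{"type":"string"},"grip":{"type":"number"},"squeeze":{"type":"number"}},"required":["moves"]}

```bash
mkdir -p pics; cat > h.py <<'E'
import numpy as np, cv2
from rig import *
def save(n,f):
    im=grab_frame(n); cv2.imwrite(f,im[:,:,::-1]); return im
def ray(P,uv):
    R=cv2.Rodrigues(np.array(P["rvec"],float))[0]; t=np.array(P["tvec"],float).ravel()
    d=R.T@np.array([(uv[0]-P["cx"])/P["fx"],(uv[1]-P["cy"])/P["fy"],1.]); return -R.T@t,d
def onz(P,uv,z):
    o,d=ray(P,uv); return o+d*(z-o[2])/d[2]
def proj(P,X):
    R=cv2.Rodrigues(np.array(P["rvec"],float))[0]; c=R@np.array(X)+np.array(P["tvec"],float).ravel()
    return c[0]/c[2]*P["fx"]+P["cx"],c[1]/c[2]*P["fy"]+P["cy"]
E
python3 - <<'E'
from h import *
print(pinch_z if not callable(pinch_z) else pinch_z())
a=save("scene","pics/a.png");b=save("top","pics/b.png")
for n in("scene","top"):
    P=camera_params(n);o,d=ray(P,(280,210));print(n,o,d,P["fx"])
print(get_state()["tcp_rot"])
E
```

```text
-0.0187
scene [ 1.08620868 -0.60663157  0.74696615] [-0.5417359   0.53529048 -0.64833399] 464.9913707294067
top [ 0.44692892 -0.09152194  0.9983646 ] [ 0.04002541  0.00933563 -0.9991651 ] 414.34044736606967
[[-9.64117256e-01  2.65476272e-01 -5.15596094e-04]
 [ 2.65476739e-01  9.64114324e-01 -2.38133386e-03]
 [-1.35094057e-04 -2.43276384e-03 -9.99997032e-01]]
```

View pics/a.png

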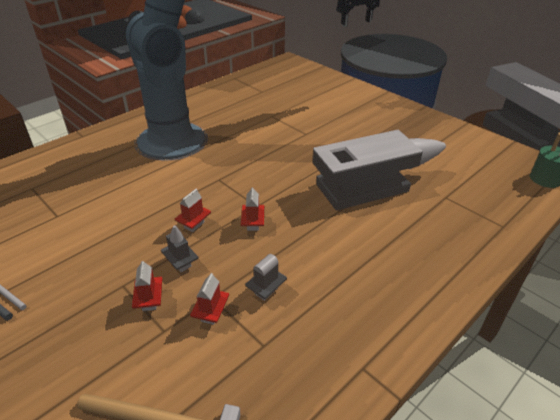

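View pics/b.png

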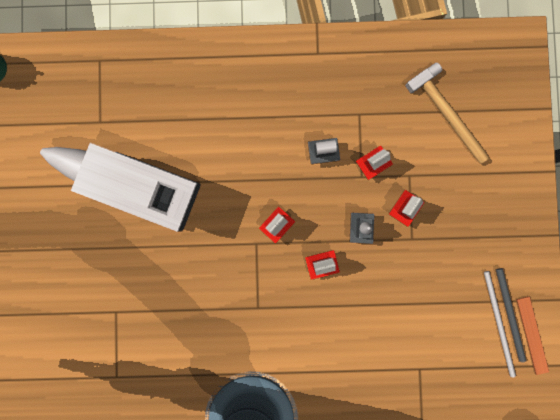

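The four red candidates in the top view are at (277,225), (323,265), (375,162) and (406,207). The dark fuller is at (324,150), the dark bick at (363,228) and the anvil slot at (163,198). The robot's left is image left, so (277,225) fits. I'll confirm that with an enlarged crop and measure.

```bash
python3 - <<'E'
from h import *
b=cv2.imread("pics/b.png");a=cv2.imread("pics/a.png")
c1=cv2.resize(b[120:290,130:440],None,fx=2.5,fy=2.5,interpolation=3)[:420,:775]
c2=cv2.resize(a[180:330,120:300],None,fx=1.15,fy=1.15)
cv2.imwrite("pics/c.png",c1)
P=camera_params("top")
h=cv2.cvtColor(b,cv2.COLOR_BGR2HSV)
m=((h[...,0]<6)|(h[...,0]>174))&(h[...,1]>190)&(h[...,2]>110)
m=m.astype(np.uint8); m[:, 450:]=0
for c in cv2.findContours(m,0,2)[0]:
    if cv2.contourArea(c)<150: continue
    pts=np.array([onz(P,p[0],.034)[:2] for p in c],np.float32)
    r=cv2.minAreaRect(pts); q=cv2.boxPoints(r)
    e=[q[1]-q[0],q[2]-q[1]]; e=max(e,key=np.linalg.norm)
    print("red",np.mean(c[:,0],0),r[0],r[1],"long ang",np.degrees(np.arctan2(e[1],e[0]))%180)
# slot: dark inside face
g=cv2.cvtColor(b,cv2.COLOR_BGR2GRAY)
f=np.zeros_like(g); f[175:220,140:185]=(g[175:220,140:185]<110)
for c in cv2.findContours(f,0,2)[0]:
    if cv2.contourArea(c)<100: continue
    pts=np.array([onz(P,p[0],.12)[:2] for p in c],np.float32)
    r=cv2.minAreaRect(pts); q=cv2.boxPoints(r)
    e=[q[1]-q[0],q[2]-q[1]]; e=max(e,key=np.linalg.norm)
    print("slot",np.mean(c[:,0],0),r[0],r[1],"long ang",np.degrees(np.arctan2(e[1],e[0]))%180)
# face
f=((g>120)&(h[...,1]<60)).astype(np.uint8); f[:, 215:]=0; f[:140]=0;f[240:]=0
c=max(cv2.findContours(f,0,2)[0],key=cv2.contourArea)
pts=np.array([onz(P,p[0],.12)[:2] for p in c],np.float32)
r=cv2.minAreaRect(pts);print("face",r,cv2.boxPoints(r))
E
```

```text
red [321.96226415 264.11320755] (0.3569963872432709, -0.17635579407215118) (0.053004857152700424, 0.06967416405677795) long ang 102.38899
red [277.33333333 225.23809524] (0.45204097032546997, -0.07398092746734619) (0.05256595462560654, 0.0689605176448822) long ang 136.42572
red [401.81666667 208.76666667] (0.4822845757007599, -0.3759308159351349) (0.05434863641858101, 0.0687517523765564) long ang 144.4112
red [373.38271605 162.33333333] (0.5913290977478027, -0.30462881922721863) (0.05502272769808769, 0.06904546171426773) long ang 121.53589
slot [162.05263158 197.05263158] (0.5156273245811462, 0.16698434948921204) (0.03899544104933739, 0.05225175991654396) long ang 157.91623
face ((0.5590758919715881, 0.2713043987751007), (0.3387599289417267, 0.11129741370677948), 67.5027084350586) [[0.44285065 0.13610806]
 [0.5456781  0.09352125]
 [0.67530113 0.40650076]
 [0.5724737  0.44908756]]
```

View pics/c.png

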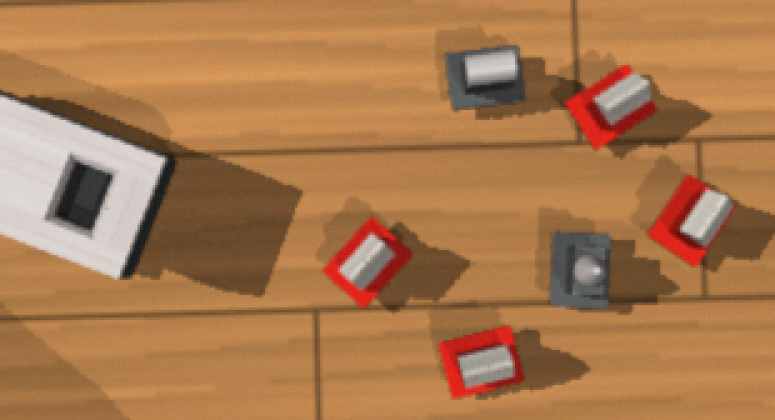

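The crop confirms the target. The red tool with a bright wedge at (277,225) top px is the leftmost red hot-cut, at world (0.452,-0.074). Its shoulder measures 53x69 mm, matching the 54x70 given. The slot centre is about (0.5155,0.166), and the face edge agrees on its angle, 157.5°.

Call:
{"name": "servo_tool", "arguments": {
  "moves": "3 -4.5 0 -0.03;3 -4.5 0 -0.03;3 -4.5 0 -0.03;3 -4.5 0 -0.03;3 -4.5 0 -0.03;3 -4.5 0 -0.03;3 -4.5 0 -0.03;3 -4.5 0 -0.03;3 -4.5 0 -0.03;3 -4.5 0 -0.03",
  "grip": 8.5
}}

```text
clock: 1.35
tcp_pos: [0.473, 0.175, 0.231]
tcp_rot: [[-0.842, 0.539, -0.0], [0.539, 0.842, 0.0], [0.0, -0.0, -1.0]]
ft_force: [0.1, 0.8, -0.0]
gripper_width: 0.0849
grip_force: 0.0
```

Call:
{"name": "servo_tool", "arguments": {
  "moves": "-0.4 -5 0 -0.04;-0.4 -5 0 -0.04;-0.4 -5 0 -0.04;-0.4 -5 0 -0.04;-0.5 -5 0 -0.032;0 0 0 0;0 0 0 0"
}}

```text
clock: 2.22
tcp_pos: [0.4513, -0.0729, 0.231]
tcp_rot: [[-0.724, 0.69, -0.001], [0.69, 0.724, 0.001], [0.001, 0.0, -1.0]]
ft_force: [1.4, 1.3, -0.6]
gripper_width: 0.0853
grip_force: 0.0
```

```bash
python3 - <<'E'
from h import *
P=camera_params("wrist")
b=save("wrist","pics/w.png")[:,:,::-1].copy()
print(get_state()["tcp_pos"],ray(P,(280,210)))
h=cv2.cvtColor(b,cv2.COLOR_BGR2HSV)
m=(((h[...,0]<6)|(h[...,0]>174))&(h[...,1]>170)&(h[...,2]>70)).astype(np.uint8)
for c in cv2.findContours(m,0,2)[0]:
    if cv2.contourArea(c)<1500: continue
    pts=np.array([onz(P,p[0],.034)[:2] for p in c],np.float32)
    r=cv2.minAreaRect(pts); q=cv2.boxPoints(r)
    e=max([q[1]-q[0],q[2]-q[1]],key=np.linalg.norm)
    print("red",np.mean(c[:,0],0),r[0],r[1],"long ang",np.degrees(np.arctan2(e[1],e[0]))%180)
E
```

```text
[ 0.4514971  -0.07207684  0.23098547] (array([ 0.40230428, -0.02727159,  0.37363577]), array([ 0.19415154, -0.18045898, -0.96424053]))
red [281.5        189.41666667] (0.45328471064567566, -0.0740492045879364) (0.05334598943591118, 0.06764497607946396) long ang 136.39359
red [148.06962025 186.58860759] (0.35888874530792236, -0.1782660186290741) (0.05384913459420204, 0.07542437314987183) long ang 102.63346
```

View pics/w.png

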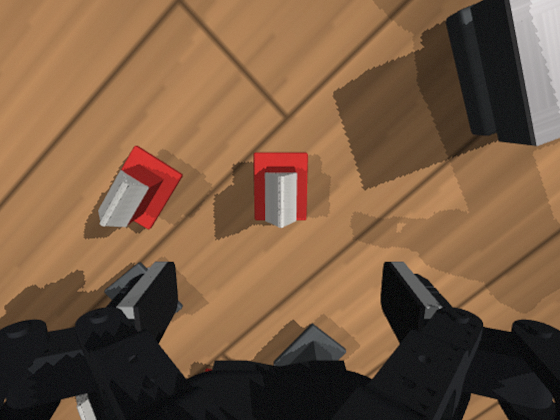

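The wrist view shows the target at (281,190), square and centred between the fingers at x≈170 and x≈390. Position and angle (136.4°) agree with the top view, so I'm descending.

Call:
{"name": "servo_tool", "arguments": {
  "moves": "0.15 -0.15 -4 0;0 0 -4 0;0 0 -4 0;0 0 -3 0;0 0 -2 0;0 0 -1.5 0;0 0 -0.5 0;0 0 0 0",
  "grip": 8.5
}}

```text
clock: 3.28
tcp_pos: [0.4534, -0.0745, 0.0414]
tcp_rot: [[-0.725, 0.689, 0.0], [0.689, 0.725, 0.0], [-0.0, 0.0, -1.0]]
ft_force: [0.4, -1.0, 0.1]
gripper_width: 0.0849
grip_force: 0.0
```

Call:
{"name": "servo_tool", "arguments": {
  "moves": "0 0 0 0;0 0 0 0;0 0 0 0;0 0 0 0;0 0 0 0;0 0 0 0;0 0 0 0;0 0 0 0",
  "grip": 1.5,
  "squeeze": 70
}}

```text
clock: 4.28
tcp_pos: [0.4538, -0.0747, 0.0419]
tcp_rot: [[-0.724, 0.689, 0.001], [0.689, 0.724, 0.001], [-0.0, 0.001, -1.0]]
ft_force: [-0.9, 0.4, 5.1]
gripper_width: 0.0272
grip_force: 68.9
```

Call:
{"name": "servo_tool", "arguments": {
  "moves": "0 0 1 0;0 0 2 0;0 0 3 0;0 0 4 0;0 0 4 0;0 0 3 0;0.6 2 0 0.04;1 3 0 0.07;1 3.5 0 0.07;0 0 0 0"
}}

```text
clock: 5.52
tcp_pos: [0.4794, 0.0174, 0.2099]
tcp_rot: [[-0.843, 0.538, -0.002], [0.538, 0.843, 0.0], [0.002, -0.001, -1.0]]
ft_force: [-0.3, 0.1, -6.2]
gripper_width: 0.0273
grip_force: 70.1
```

Call:
{"name": "servo_tool", "arguments": {
  "moves": "1 3.5 0 0.07;0.8 3 0 0.07;0 0 0 0.048;0 0 0 0;0 0 0 0"
}}

```text
clock: 6.15
tcp_pos: [0.4969, 0.0754, 0.2109]
tcp_rot: [[-0.924, 0.383, -0.001], [0.383, 0.924, -0.001], [0.001, -0.001, -1.0]]
ft_force: [-0.1, 0.4, -6.3]
gripper_width: 0.027
grip_force: 70.4
```

```bash
python3 - <<'E'
from h import *
s=get_state();P=camera_params("wrist")
b=save("wrist","pics/w2.png")
R=np.array(s["tcp_rot"]);print(s["tcp_pos"],np.degrees(np.arctan2(R[1,1],R[0,1])),s["ft_force"],proj(P,[.5155,.1663,.12]))
print("grip px",proj(P,np.array(s["tcp_pos"])+[0,0,-.0415+.034]))
E
```

```text
[0.49694859 0.07535452 0.2108917 ] 67.50402612785602 [-0.0704819   0.35275358 -6.34638759] (np.float64(411.23081412272154), np.float64(189.6308428239488))
grip px (np.float64(280.1529626767505), np.float64(262.87398676768265))
```

View pics/w2.png

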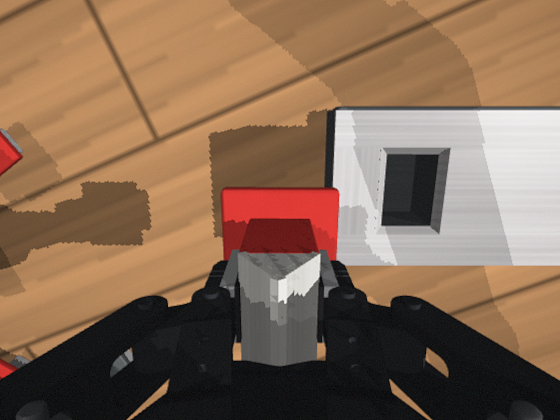

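The wrist view shows the hot-cut held. Its shoulder's far corners are at (222,188) and (339,188). The slot mouth's bevel outline has corners at about (381,149), (450,148), (440,233) and (378,228).

```bash
python3 - <<'E'
from h import *
P=camera_params("wrist");s=get_state();t=np.array(s["tcp_pos"])
b=cv2.imread("pics/w2.png");g=cv2.cvtColor(b,cv2.COLOR_BGR2GRAY).astype(int)
print("row190",list(g[190,370:400]),list(g[190,428:456]));print("col410",list(g[138:162,410]),list(g[218:242,410]))
ex=np.array([np.cos(np.radians(157.5)),np.sin(np.radians(157.5)),0]);ey=np.array([np.cos(np.radians(67.5)),np.sin(np.radians(67.5)),0])
for n,L,z in(("outer",[(381,149),(450,148),(440,233),(378,228)],.12),("shoulder",[(222.5,188),(338.5,188)],t[2]-.0415+.034)):
    for p in L:
        X=onz(P,p,z)-t; print(n,p,X+t,"rel ex,ey",X@ex,X@ey)
E
```

```text
row190 [np.int64(184), np.int64(188), np.int64(187), np.int64(183), np.int64(186), np.int64(189), np.int64(189), np.int64(156), np.int64(182), np.int64(203), np.int64(199), np.int64(196), np.int64(201), np.int64(172), np.int64(92), np.int64(38), np.int64(46), np.int64(45), np.int64(46), np.int64(45), np.int64(45), np.int64(45), np.int64(46), np.int64(44), np.int64(44), np.int64(45), np.int64(46), np.int64(47), np.int64(44), np.int64(45)] [np.int64(29), np.int64(29), np.int64(30), np.int64(26), np.int64(29), np.int64(29), np.int64(57), np.int64(85), np.int64(89), np.int64(86), np.int64(85), np.int64(86), np.int64(86), np.int64(84), np.int64(84), np.int64(86), np.int64(93), np.int64(170), np.int64(186), np.int64(185), np.int64(185), np.int64(186), np.int64(183), np.int64(185), np.int64(186), np.int64(185), np.int64(183), np.int64(184)]
col410 [np.int64(198), np.int64(194), np.int64(191), np.int64(194), np.int64(195), np.int64(195), np.int64(194), np.int64(190), np.int64(193), np.int64(166), np.int64(124), np.int64(125), np.int64(125), np.int64(127), np.int64(132), np.int64(115), np.int
[... 387 characters left out ...]
int64(186), np.int64(185), np.int64(190), np.int64(192), np.int64(190)]
outer (381, 149) [0.48101731 0.15535987 0.12      ] rel ex,ey 0.04543193436114894 0.06808124899264054
outer (450, 148) [0.49815697 0.19838966 0.12      ] rel ex,ey 0.04606373702858116 0.11439465353481333
outer (440, 233) [0.55417439 0.17591297 0.12      ] rel ex,ey -0.014291062683633456 0.11506583212275492
outer (378, 228) [0.53351518 0.13597342 0.12      ] rel ex,ey -0.010488648623248414 0.07026056642188369
shoulder (222.5, 188) [0.45377675 0.0651359  0.20349532] rel ex,ey 0.03607171254165933 -0.025699340127159215
shoulder (338.5, 188) [0.47358397 0.11287032 0.20349532] rel ex,ey 0.03603939449445167 0.025981404147704674
```

Relative shift to the slot is about (2.05, 9.05) cm. The mouth measured 62x46 mm, which matches.

Call:
{"name": "servo_tool", "arguments": {
  "moves": "0.35 1.55 0 0;0.5 2.2 0 0;0.5 2.2 0 0;0.4 1.8 0 0;0.3 1.3 0 0;0 0 0 0;0 0 -1.5 0;0 0 -1.5 0;0 0 -0.5 0;0 0 0 0"
}}

```text
clock: 7.45
tcp_pos: [0.5169, 0.165, 0.1753]
tcp_rot: [[-0.924, 0.383, -0.002], [0.383, 0.924, -0.001], [0.001, -0.002, -1.0]]
ft_force: [-0.7, 0.1, -6.0]
gripper_width: 0.0272
grip_force: 70.4
```

```bash
python3 - <<'E'
from h import *
s=get_state();a=save("scene","pics/s2.png");print(s["tcp_pos"],s["ft_force"])
w=save("wrist","pics/w3.png")
u=cv2.resize(a[90:220,260:440],(540,390),interpolation=2)[:,:,::-1]
v=w[:,:,::-1][:195*2,:260+200][:390,200:460]
cv2.imwrite("pics/d.png",np.hstack([u,v]))
E
```

```text
[0.51690624 0.16495752 0.17526094] [-0.68863662  0.13766635 -6.03748884]
```

View pics/d.png

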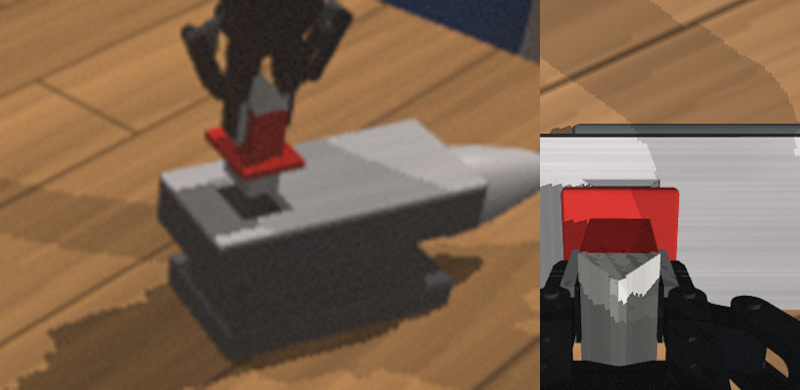

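The scene crop shows the tang, at about crop (255,185), hanging over the slot mouth, square to it. A small correction, then I'll descend gently.

Call:
{"name": "servo_tool", "arguments": {
  "moves": "0.06 0.08 -0.5 0;0 0 -0.5 0;0 0 -0.5 0;0 0 -0.5 0;0 0 -0.5 0;0 0 0 0"
}}

```text
clock: 8.3
tcp_pos: [0.5177, 0.1663, 0.1506]
tcp_rot: [[-0.924, 0.383, -0.001], [0.383, 0.924, -0.001], [0.001, -0.001, -1.0]]
ft_force: [0.2, -0.5, -5.8]
gripper_width: 0.0273
grip_force: 70.5
```

No contact force, and the tang is about 11 mm into the slot. Continuing down.

Call:
{"name": "servo_tool", "arguments": {
  "moves": "0 0 -0.4 0;0 0 -0.4 0;0 0 -0.3 0;0 0 -0.2 0;0 0 -0.1 0;0 0 0 0"
}}

```text
clock: 9.05
tcp_pos: [0.5182, 0.1665, 0.1373]
tcp_rot: [[-0.924, 0.383, -0.0], [0.383, 0.924, -0.0], [0.0, -0.0, -1.0]]
ft_force: [0.2, -0.1, -5.8]
gripper_width: 0.0276
grip_force: 70.6
```

Call:
{"name": "servo_tool", "arguments": {
  "moves": "0 0 -0.1 0;0 0 -0.05 0;0 0 0 0;0 0 0 0"
}}

```text
clock: 9.55
tcp_pos: [0.5183, 0.1666, 0.1361]
tcp_rot: [[-0.924, 0.383, 0.0], [0.383, 0.924, 0.0], [-0.0, 0.0, -1.0]]
ft_force: [0.2, 0.5, -2.5]
gripper_width: 0.0272
grip_force: 70.9
```

Call:
{"name": "servo_tool", "arguments": {
  "moves": "0 0 -0.05 0;0 0 0 0;0 0 0 0"
}}

```text
clock: 9.93
tcp_pos: [0.5184, 0.1666, 0.136]
tcp_rot: [[-0.924, 0.383, 0.0], [0.383, 0.924, 0.0], [0.0, 0.0, -1.0]]
ft_force: [-3.1, -0.4, 4.5]
gripper_width: 0.0271
grip_force: 72.0
```

Seated: it is bearing on the face at the predicted height of 0.136. Releasing and backing off.

Call:
{"name": "servo_tool", "arguments": {
  "moves": "0 0 0 0;0 0 0 0;0 0 0 0;0 0 0 0;0 0 0 0;0 0 0 0",
  "grip": 8.5
}}

```text
clock: 10.68
tcp_pos: [0.5182, 0.1665, 0.1352]
tcp_rot: [[-0.924, 0.383, -0.0], [0.383, 0.924, -0.0], [0.0, -0.0, -1.0]]
ft_force: [-0.3, 0.8, -0.1]
gripper_width: 0.0849
grip_force: 0.0
```

Call:
{"name": "servo_tool", "arguments": {
  "moves": "0 0 0.5 0;0 0 1.5 0;0 0 3 0;0 0 4 0;0 0 4 0;-3 -4 0 0;-3 -4 0 0;-3 -4 0 0;0 0 0 0;0 0 0 0"
}}

```text
clock: 11.92
tcp_pos: [0.4288, 0.0468, 0.2664]
tcp_rot: [[-0.924, 0.383, 0.002], [0.383, 0.924, 0.002], [-0.001, 0.003, -1.0]]
ft_force: [0.8, 0.2, -0.2]
gripper_width: 0.0852
grip_force: 0.0
```

```bash
python3 - <<'E'
from h import *
a=save("scene","pics/s3.png");b=save("top","pics/t3.png")
u=cv2.resize(a[90:240,260:440],(396,330),interpolation=2)[:,:,::-1]
v=cv2.resize(b[120:270,100:280],(396,330),interpolation=2)[:,:,::-1]
cv2.imwrite("pics/e.png",np.hstack([u,v]))
s=get_state();print(s["tcp_pos"],s["ft_force"],s["joint_vel"])
E
```

```text
[0.42907507 0.04747508 0.26601178] [ 0.78829371 -0.43903555  0.06313175] [-0.1987711   0.86727516 -0.27210381 -0.05171125  0.09745309  0.07321042
  0.14979181]
```

View pics/e.png

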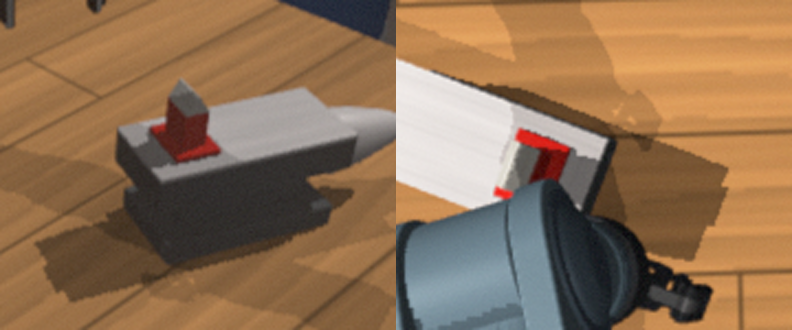

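The hot-cut stands upright, with its shoulder flat on the anvil face at crop (185,140), and the gripper is clear. Handing in.

```bash
python3 -c "from rig import finish_job;print(finish_job())"
```

```text
the job is handed in; nothing more can be done
None
```

The leftmost red hot-cut is fully home in the anvil slot, upright with its shoulder flat on the face; I handed the job in at about 12 s, and the arm never went near the fuller or bick.

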